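# Set the length stop to its index clip

## Task

Two knob-driven length stops stand on the bench, but only one has an index clip on its scale. Turn that stop's knob until its pointer lines up with the tongue of the clip, then let go of it. Leave the other stop's setting as it is.

Things in the scene. Friction and masses are not known exactly. Their poses are not given: they have to be found in the camera images.
- stop: Length stop with the index clip: aluminium plate 130 x 170 x 10 mm fixed to the bench, origin under its centre, z up. x points from the knob's side (edge near the robot) to the white scale on the far edge; y runs along the steel rail, to the left. Knob axis at x -35, y 0; rail at x +15; pointer tip at x +44; clip tongue at x +45.5 mm. Rail, carriage and clip are under 35 mm high.
- stop_knob (a joint): Turn of this stop's knob, rad, 0 to 2.0, growing clockwise seen from above. Each radian clockwise moves the pointer 40 mm toward -y of the stop (to the right), counterclockwise moves it back. It stays where left (friction 0.06 N m). At the start the pointer is 24 to 48 mm left of the mark: 0.6 to 1.2 rad clockwise, well short of the end stop.
- stop_grip (a point): Point on the knob's axis at which to grip it, 59 mm above the bench. The black knob is a disc 44 mm across (31 to 39 mm above the bench) with an upright bar on it, 42 mm long, 14 mm thick, top at 69 mm. The frame turns with the knob: x along the bar, y across its thickness (pinch along y), z up.
- stop_pointer (a point): Tip of this stop's pointer, 27.5 mm above the bench: a dark steel finger that sticks out over the scale, away from the knob, from a 26 mm square carriage which slides along the rail as the knob turns.
- mark (a point): Tip of the tongue of the index clip, the mark: a dark steel block 16 x 22 x 16 mm with a small screw on top, fixed on the scale, with a 5 mm wide tongue pointing back toward the rail. Axes as those of the stop. The pointer's tip passes just above the tongue's tip and is lined up when both have the same y in this frame.
- spare_pointer (a point): Tip of the pointer of the other length stop, which is alike in every way but has no clip on its scale. Its setting must stay as it is.

How it is judged:
At the end, for the whole second after the job is handed in: The pointer of the stop with the clip is level with the tongue of the clip, to within 10 mm along the rail (y of stop_pointer in the frame of mark between -0.01 and 0.01 m); the robot touches nothing.
It fails at once if the other stop's pointer is moved by more than 8 mm (distance of spare_pointer from where it was at the start of the episode above 0.008 m).
It also fails if it takes over 32 s, if anything falls off the work surface, if the arm or the gripper's body presses on something with over 40 N, if the wrist force passes 120 N, or if a joint passes its speed limit or range.

## Robot

A 6-joint arm with a two-finger parallel gripper is mounted at the origin on a cart in front of the work surface, level with it; the furniture and walls round the work are solid. World frame = base frame: x ahead of the robot, y to its left, z up, the work surface at z = 0. Lengths are in m, angles in rad, forces in N, time in s.
With the tool pointing down it reaches from about 0.35 to 0.775 m from the base axis. Payload 7.3 kg.
Tool frame: the origin (TCP) lies midway between the tips of the shut fingers; the grasp point (between the pads) lies 19 mm behind it (robot.grip_depth is the z of the grasp point in the tool frame, in m); z points along the fingers, y is the line along which they close (so a half turn about z gives the same grasp; the last joint's range is limited). The gripper opens to 92 mm and grips with 3 to 60 N. Pads are 19 mm wide; open, the fingers measure 130 mm over their backs; the gripper's body (75 mm by 190 mm) begins 47 mm behind the grasp point.
Start: joints at [-1.333, 0.342, 1.524, -0, 1.275, -0.146], TCP at [0.197, -0.487, 0.193] pointing down, gripper open.
Joint ranges: [-2.53, 2.53], [-0.77, 2.02], [0.04, 2.7], [-1, 4.14], [0.28, 2.66], [-3.11, 3.11]. Speed limits (rad/s): [2.57, 2.57, 3.14, 3.14, 3.14, 3.14].

## Interface

Orientations are given as [roll, pitch, yaw] about the fixed x, y, z axes, in that order (R = Rz(yaw) Ry(pitch) Rx(roll)).
In Python, from cell import robot, viewer gives the robot as it stands.
- The arm moves only by the tool step_arm, never from a script. Its argument "increments" is a list of rows, each an object with "delta_pos": the shift along the tool's x, y, z in cm, a list of three; "dr": the turn, a rotation vector about the tool's x, y, z in degrees, a list of three; "fingers": the closure, from -1 (fully open) to 1 (shut), so that 0 is half open. In form: [{"delta_pos": [tx, ty, tz], "dr": [wx, wy, wz], "fingers": fingers}, ...]. A call has exactly 5 rows; each row is the pose to reach, as a shift and turn from the pose commanded when the call began, along the tool's axes at that moment; what a row does not reach only later rows make up. A row lasts 1/8 s, in which the tool goes at most 62.5 mm and 10.7 degrees, less where a joint would pass 70% of its speed; a pose out of reach is approached as far as the arm can. A call with a gripper value outside its range is refused whole. The fingers move at their own pace and stop on an object; "newtons" is the grip in N (left out, the last holds). Time passes only in rows, so rows that repeat a pose let the fingers close, or fill a call up. It gives the time, the measured TCP pose, the force, the opening and the grip force at its end, in the units of the state.
- robot.observe(): the state, without advancing time (a new reading comes with each control period).
- viewer.read_camera(name): name is "side" or "top"; returns the picture (384x512x3 uint8, red, green, blue); there is no depth.
- viewer.camera_params(name): a dict with "K" (3x3 intrinsics, pixels), "T" (4x4, takes a point from camera to world coordinates). Camera axes: x right, y down, z forward; pixel columns grow to the right and rows downward; lengths in m; the calibration is good to about 2 mm. A picture is of the moment at which its call begins. camera_params takes no time and is no camera call.
- robot.hand_in(): hands the job in; it is judged then, once.
The state is a dict: "time": time; "qpos": joint angles; "qvel": joint speeds; "joint_efforts": joint torques, N m; "tool_pos": TCP position; "tool_rot": TCP orientation; "contact_force": force on the tool from outside, world axes, zero at the start; "torque": the same for the moment, N m; "opening": finger opening in m; "grip_force": force on a finger pad.
Only numpy, scipy, OpenCV 4.12 (cv2) and the standard library are available. Lean on these libraries where they do the work, as an engineer would, in place of code of your own. Each camera call takes 0.05 s, during which the arm holds its last target. There are 200 camera calls.

## Working session

There is one attempt and no reset: what is moved stays moved. The work goes in short steps, Python scripts to look and compute and a tool call to move; the robot and the scene stay as the last step left them, time stands still between calls to the robot, and variables do not carry over. Pictures are saved under pics/ and viewed, at most 10 in all, crops included, and the job is handed in when it is done.

Besides the shell and the picture viewer there is one more tool, called after ">>>" as name(argument=value, ...), one argument or row to a line, values as JSON. step_arm: Moves the arm, as the interface text tells. Its arguments: {"type":"object","properties":{"increments":{"type":"array"},"newtons":{"type":"number"}},"required":["increments"]}

```bash
mkdir -p pics; python3 - <<'E'
from cell import robot, viewer
import cv2,numpy as np
for n in("top","side"):
    im=viewer.read_camera(n); cv2.imwrite(f"pics/{n}0.png",im[:,:,::-1])
    p=viewer.camera_params(n); print(n,np.round(p["K"],1).tolist(),np.round(p["T"],3).tolist())
s=robot.observe();print(s["time"],s["tool_pos"],s["tool_rot"],robot.grip_depth)
E
```

```text
top [[370.3, 0.0, 255.3], [0.0, 370.3, 191.0], [0.0, 0.0, 1.0]] [[0.008, -0.991, 0.132, 0.412], [-0.999, -0.004, 0.031, 0.155], [-0.031, -0.132, -0.991, 0.922], [0.0, 0.0, 0.0, 1.0]]
side [[421.0, 0.0, 255.2], [0.0, 421.0, 192.4], [0.0, 0.0, 1.0]] [[-0.999, -0.012, 0.036, 0.476], [-0.038, 0.382, -0.924, 0.983], [-0.003, -0.924, -0.382, 0.396], [0.0, 0.0, 0.0, 1.0]]
0.1 [ 0.19652064 -0.48641366  0.19212294] [-3.14026889e+00 -2.06695189e-04  3.83852828e-01] -0.0188
```

View pics/top0.png

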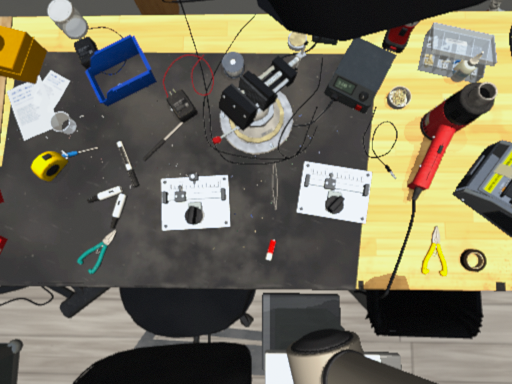

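View pics/side0.png

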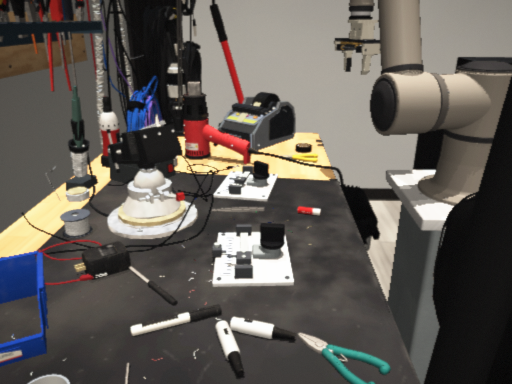

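The top view shows two stops: the left at about (195,202), with a dark block on its far edge near (193,177), and the right at about (333,190). I'll zoom in on both.

```bash
python3 - <<'E'
import cv2,numpy as np
a=cv2.imread("pics/top0.png")
c=[cv2.resize(a[160:240,x:x+80],None,fx=5,fy=5,interpolation=cv2.INTER_CUBIC) for x in(155,293)]
cv2.imwrite("pics/crop0.png",np.hstack(c))
E
```

```text
(no output)
```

View pics/crop0.png

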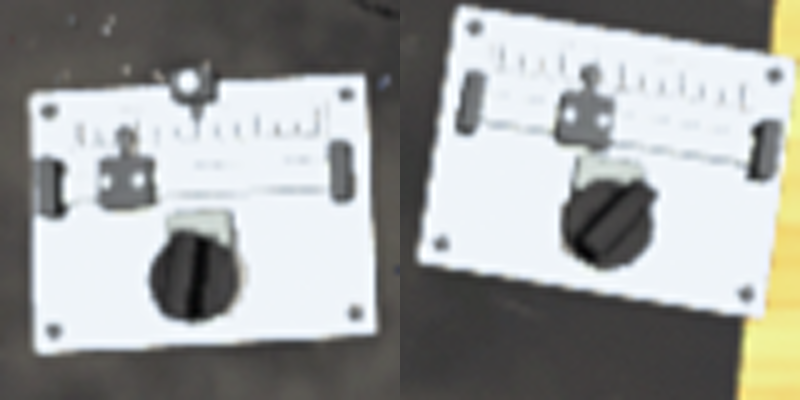

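```bash
cat > h.py <<'E'
import cv2,numpy as np
from cell import robot,viewer
def ray(n,u,v,z):
    p=viewer.camera_params(n);K=np.array(p["K"]);T=np.array(p["T"])
    d=T[:3,:3]@np.linalg.inv(K)@[u,v,1];o=T[:3,3];return o+d*(z-o[2])/d[2]
E
python3 - <<'E'
from h import *
a=cv2.imread("pics/top0.png")
m=((a.min(2)>190)*255).astype(np.uint8)[150:240,150:240]
m=cv2.morphologyEx(m,cv2.MORPH_CLOSE,np.ones((9,9)))
c=max(cv2.findContours(m,0,1)[0],key=cv2.contourArea)
r=cv2.minAreaRect(c);P=np.array([ray("top",*(q+150),.01) for q in cv2.boxPoints(r)])
print(P.round(4),P.mean(0),np.linalg.norm(np.diff(P,axis=0),axis=1))
up=lambda x,y:(155+(x+.5)/5-.5,160+(y+.5)/5-.5)
for n,x,y,z in(("tongue",197,118,.026),("ptr",124,130,.0275),("disc",195,277,.037)):print(n,ray("top",*up(x,y),z))
g=a[190:230,180:210].astype(float).mean(2)
g=np.clip((g-15)*3.2,0,255).astype(np.uint8)
s=viewer.read_camera("side");s=s[215:295,205:300].mean(2);s=np.clip((s-10)*2.5,0,255).astype(np.uint8)
A=cv2.resize(g,(450,600),interpolation=2);B=cv2.resize(s,(350,295),interpolation=2)
o=np.zeros((600,800),np.uint8);o[:,:450]=A;o[:295,450:]=B;cv2.imwrite("pics/c1.png",o)
E
```

```text
[[0.5722 0.4255 0.01  ]
 [0.5805 0.2542 0.01  ]
 [0.444  0.2456 0.01  ]
 [0.4352 0.4135 0.01  ]] [0.50797169 0.33470964 0.01      ] [0.17153441 0.13675494 0.16813442]
tongue [0.55030347 0.33448502 0.026     ]
ptr [0.54397848 0.37009605 0.0275    ]
disc [0.47128412 0.3309109  0.037     ]
```

View pics/c1.png

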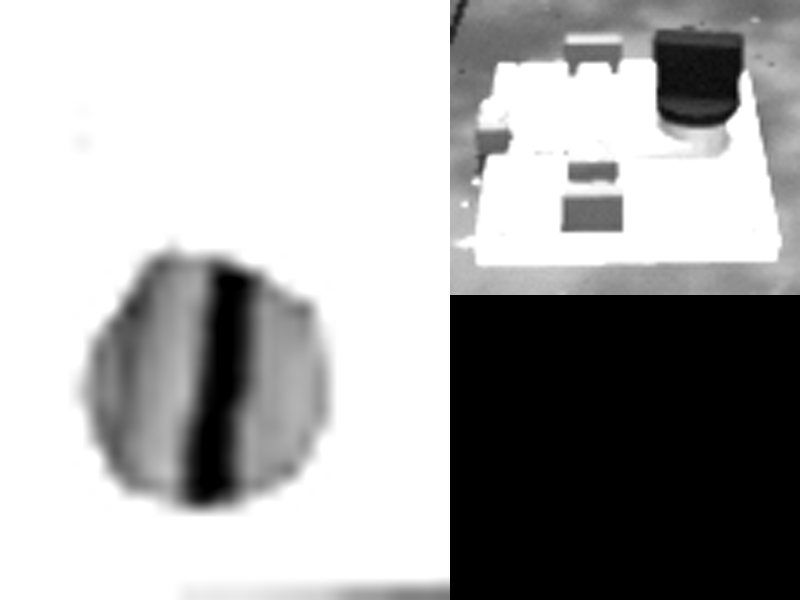

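The left stop has the clip. Its tongue is at crop (197,118) and its pointer at (124,130), so the knob needs about 36 mm, or 0.9 rad, clockwise. The bar yaw is about -6°, and the knob axis is near (0.472, 0.332). Gripping at tool yaw 174° and turning to 123° keeps joint 6 near its mid-range.

>>> step_arm(
  increments=[
    {"delta_pos":[4.9,-3.3,0],"dr":[0,0,-10],"fingers":-1},
    {"delta_pos":[9.8,-6.7,0],"dr":[0,0,-20],"fingers":-1},
    {"delta_pos":[14.6,-10,0],"dr":[0,0,-30],"fingers":-1},
    {"delta_pos":[19.5,-13.4,0],"dr":[0,0,-40],"fingers":-1},
    {"delta_pos":[24.4,-16.7,0],"dr":[0,0,-50],"fingers":-1},
  ],
  newtons=30,
)

```text
time: 0.78
tool_pos: [0.361, -0.2389, 0.1927]
tool_rot: [3.141, 0.0, 1.262]
contact_force: [0.4, -0.3, 0.0]
opening: 0.0918
grip_force: 0.0
```

>>> step_arm(
  increments=[
    {"delta_pos":[5.7,-0.4,0],"dr":[0,0,-10],"fingers":-1},
    {"delta_pos":[11.5,-0.8,0],"dr":[0,0,-20],"fingers":-1},
    {"delta_pos":[17.2,-1.2,0],"dr":[0,0,-30],"fingers":-1},
    {"delta_pos":[23,-1.6,0],"dr":[0,0,-40],"fingers":-1},
    {"delta_pos":[28.7,-1.9,0],"dr":[0,0,-50],"fingers":-1},
  ],
)

```text
time: 1.4
tool_pos: [0.4311, 0.0401, 0.1927]
tool_rot: [3.141, 0.0, 2.135]
contact_force: [0.4, -0.3, 0.7]
opening: 0.0919
grip_force: 0.0
```

>>> step_arm(
  increments=[
    {"delta_pos":[4.5,3.8,1],"dr":[0,0,-10.4],"fingers":-1},
    {"delta_pos":[9,7.6,2],"dr":[0,0,-20.8],"fingers":-1},
    {"delta_pos":[13.5,11.4,3],"dr":[0,0,-31.2],"fingers":-1},
    {"delta_pos":[18,15.2,4.2],"dr":[0,0,-41.6],"fingers":-1},
    {"delta_pos":[22.5,19.1,5.3],"dr":[0,0,-51.7],"fingers":-1},
  ],
)

```text
time: 2.02
tool_pos: [0.4736, 0.3321, 0.139]
tool_rot: [-3.141, -0.0, 3.038]
contact_force: [1.2, -0.1, 0.8]
opening: 0.0918
grip_force: 0.0
```

```bash
python3 - <<'E'
from h import *
im=viewer.read_camera("side")[:,:,::-1];t=viewer.read_camera("top")[:,:,::-1]
o=np.hstack([cv2.resize(im[150:300,200:333],(400,451)),cv2.resize(t[160:250,155:235],(400,451))]);cv2.imwrite("pics/s2.png",o)
s=robot.observe();print(s["tool_pos"],s["tool_rot"],s["qpos"])
# side-view knob bar column at z=.06 vs tcp projection
p=viewer.camera_params("side");T=np.linalg.inv(p["T"])
for q in((.472,.332,.069),(.472,.332,.035)):
    c=T@[*q,1];u=p["K"]@c[:3];print(u[:2]/u[2])
E
```

```text
[0.47279836 0.33487522 0.13730697] [ 3.14147657e+00 -2.31201533e-03  3.03984385e+00] [ 0.48317115  0.48883448  1.45138283  0.00147162  1.20323927 -0.98640632]
[272.26577978 223.71646694]
[272.01465139 241.06673581]
```

View pics/s2.png

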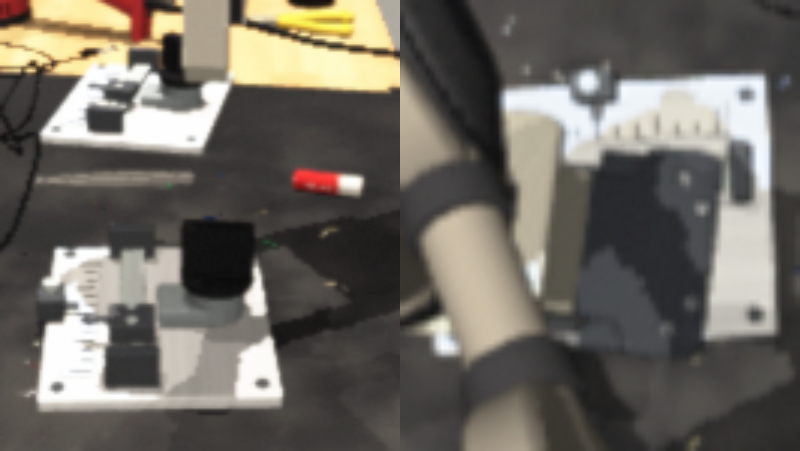

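The side view shows the bar at columns 261–284, which matches the predicted column 272. I'll descend straight onto it.

>>> step_arm(
  increments=[
    {"delta_pos":[0,-0.1,3],"dr":[0,0,0],"fingers":-1},
    {"delta_pos":[0,-0.1,6],"dr":[0,0,0],"fingers":-1},
    {"delta_pos":[0,-0.1,8],"dr":[0,0,0],"fingers":-1},
    {"delta_pos":[0,-0.1,9.2],"dr":[0,0,0],"fingers":-1},
    {"delta_pos":[0,-0.1,9.2],"dr":[0,0,0],"fingers":-1},
  ],
)

```text
time: 2.75
tool_pos: [0.4733, 0.3287, 0.0471]
tool_rot: [-3.141, -0.001, 3.031]
contact_force: [0.3, -1.2, -0.5]
opening: 0.092
grip_force: 0.0
```

>>> step_arm(
  increments=[
    {"delta_pos":[0,0.1,0.1],"dr":[0,0,0],"fingers":0.4},
    {"delta_pos":[0,0.1,0.1],"dr":[0,0,0],"fingers":1},
    {"delta_pos":[0,0.1,0.1],"dr":[0,0,0],"fingers":1},
    {"delta_pos":[0,0.1,0.1],"dr":[0,0,0],"fingers":1},
    {"delta_pos":[0,0.1,0.1],"dr":[0,0,0],"fingers":1},
  ],
  newtons=20,
)

```text
time: 3.38
tool_pos: [0.4738, 0.3302, 0.0468]
tool_rot: [3.142, 0.0, 3.031]
contact_force: [-0.2, 1.3, 0.4]
opening: 0.0465
grip_force: 0.0
```

>>> step_arm(
  increments=[
    {"delta_pos":[0,0,0],"dr":[0,0,0],"fingers":1},
    {"delta_pos":[0,0,0],"dr":[0,0,0],"fingers":1},
    {"delta_pos":[0,0,0],"dr":[0,0,0],"fingers":1},
    {"delta_pos":[0,0,0],"dr":[0,0,0],"fingers":1},
    {"delta_pos":[0,0,0],"dr":[0,0,0],"fingers":1},
  ],
)

```text
time: 4.0
tool_pos: [0.4738, 0.3302, 0.0467]
tool_rot: [-3.142, 0.0, 3.031]
contact_force: [-0.6, -0.6, 1.0]
opening: 0.0007
grip_force: 0.0
```

The fingers shut to 0.7 mm with no grip force, so the bar isn't between them. I'll look.

```bash
python3 - <<'E'
from h import *
im=viewer.read_camera("side")[:,:,::-1];t=viewer.read_camera("top")[:,:,::-1]
o=np.hstack([cv2.resize(im[150:300,200:333],(400,451)),cv2.resize(t[160:250,155:235],(400,451))]);cv2.imwrite("pics/s3.png",o)
s=robot.observe();print(s["tool_pos"],s["tool_rot"],s["opening"],s["grip_force"])
E
```

```text
[0.47381383 0.3301988  0.04668047] [-3.14151553e+00  5.80365029e-05  3.03143131e+00] 0.0002245698219612403 0.0
```

View pics/s3.png

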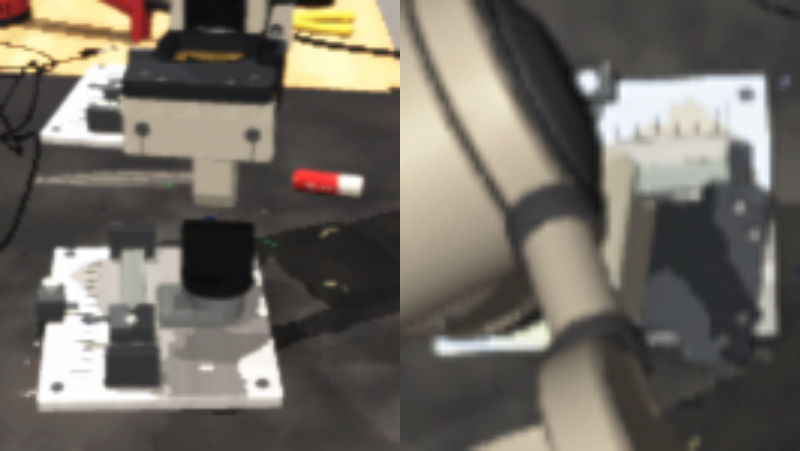

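```bash
python3 - <<'E'
from h import *
def pr(n,q):
    p=viewer.camera_params(n);c=np.linalg.inv(p["T"])@[*q,1];u=p["K"]@c[:3];return (u[:2]/u[2]).round(1)
s=robot.observe();t=s["tool_pos"]
print("side tcp",pr("side",t),"top",pr("top",t),"body",pr("top",t+[0,0,.12]), s["qpos"])
for z in(.04,.06,.08,.1,.13):print(z,ray("side",271,218,z))
for n in("top","side"):
    p=viewer.camera_params(n);print(np.round(p["T"],3).tolist())
# knob bar by two views: side bar top row 224 col 272.4
print(ray("side",272.4,224,.069), ray("top",191,214.5,.069))
E
```

```text
side tcp [271.1 234.7] top [193.1 213.7] body [181.7 209.5] [ 4.76020304e-01  5.85371573e-01  1.56246409e+00 -1.14968201e-04
  9.93751304e-01 -9.84551953e-01]
0.04 [0.47414478 0.24986976 0.04      ]
0.06 [0.47422782 0.2910329  0.06      ]
0.08 [0.47431086 0.33219604 0.08      ]
0.1 [0.4743939  0.37335918 0.1       ]
0.13 [0.47451847 0.43510389 0.13      ]
[[0.008, -0.991, 0.132, 0.412], [-0.999, -0.004, 0.031, 0.155], [-0.031, -0.132, -0.991, 0.922], [0.0, 0.0, 0.0, 1.0]]
[[-0.999, -0.012, 0.036, 0.476], [-0.038, 0.382, -0.924, 0.983], [-0.003, -0.924, -0.382, 0.396], [0.0, 0.0, 0.0, 1.0]]
[0.47176799 0.33307657 0.069     ] [0.47026819 0.33064469 0.069     ]
```

```bash
python3 - <<'E'
from h import *
def pr(n,q):
    p=viewer.camera_params(n);c=np.linalg.inv(p["T"])@[*q,1];u=p["K"]@c[:3];return (u[:2]/u[2]).round(1)
y=.3839
for z in(.192,.225):
  for f in(-.05,0,.05):print(z,f,pr("side",np.array([.1965,-.4864,z])+f*np.array([np.sin(y),-np.cos(y),0])))
t=robot.observe()["tool_pos"]
for z in(.047,.08): print(z,"body right end top",[pr("top",t+[0,-.095,z-.047+.0188+.047+h]) for h in(0,.05)],"body bottom side near end",pr("side",t+[0,.095,z-.047+.066]))
a=cv2.imread("pics/side0.png")[20:90,315:395];b=viewer.read_camera("side")[130:240,215:325,::-1]
cv2.imwrite("pics/s4.png",np.hstack([cv2.resize(a,(400,400)),cv2.resize(b,(400,400))]))
E
```

```text
0.192 -0.05 [362.7  85.5]
0.192 0 [354.4  83.5]
0.192 0.05 [346.6  81.6]
0.225 -0.05 [363.7  75.2]
0.225 0 [355.3  73.4]
0.225 0.05 [347.4  71.8]
0.047 body right end top [array([230.3, 211.8]), array([227.9, 209.9])] body bottom side near end [271.4 225.6]
0.08 body right end top [array([228.7, 210.6]), array([226.2, 208.6])] body bottom side near end [271.6 205.3]
```

View pics/s4.png

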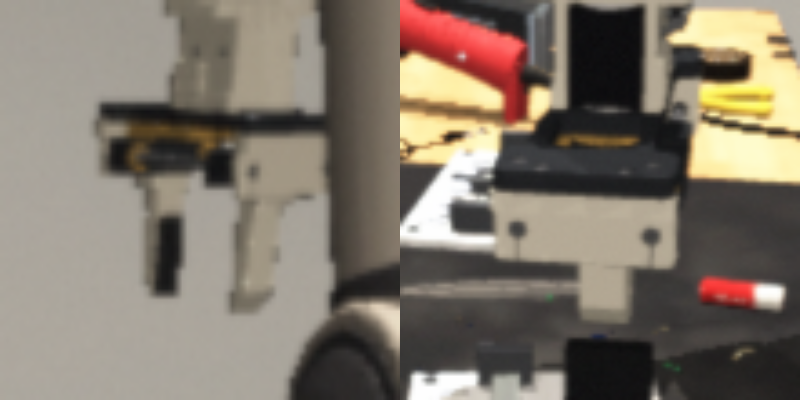

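The new crop settles it. At the start the fingertips were at rows 72 and 74, and now they are at row 218. Both match a tool about 33 mm higher than reported, while x and y agree. The reported z therefore has a constant bias. I'll open and go about 3.4 cm lower while watching the force.

>>> step_arm(
  increments=[
    {"delta_pos":[0,0,0],"dr":[0,0,0],"fingers":-1},
    {"delta_pos":[0,0,0],"dr":[0,0,0],"fingers":-1},
    {"delta_pos":[0,0,0],"dr":[0,0,0],"fingers":-1},
    {"delta_pos":[0,0,0],"dr":[0,0,0],"fingers":-1},
    {"delta_pos":[0,0,0],"dr":[0,0,0],"fingers":-1},
  ],
)

```text
time: 4.78
tool_pos: [0.4738, 0.3302, 0.0467]
tool_rot: [-3.142, 0.0, 3.031]
contact_force: [-0.0, -0.0, -1.9]
opening: 0.046
grip_force: 0.0
```

>>> step_arm(
  increments=[
    {"delta_pos":[0,0,0],"dr":[0,0,0],"fingers":-1},
    {"delta_pos":[-0.1,0.1,1],"dr":[0,0,0],"fingers":-1},
    {"delta_pos":[-0.1,0.1,2],"dr":[0,0,0],"fingers":-1},
    {"delta_pos":[-0.1,0.1,2.5],"dr":[0,0,0],"fingers":-1},
    {"delta_pos":[-0.1,0.1,2.5],"dr":[0,0,0],"fingers":-1},
  ],
)

```text
time: 5.4
tool_pos: [0.4745, 0.3309, 0.0209]
tool_rot: [-3.141, -0.001, 3.031]
contact_force: [-0.5, 0.2, 0.3]
opening: 0.0913
grip_force: 0.0
```

>>> step_arm(
  increments=[
    {"delta_pos":[0,0,0.3],"dr":[0,0,0],"fingers":-1},
    {"delta_pos":[0,0,0.6],"dr":[0,0,0],"fingers":-1},
    {"delta_pos":[0,0,0.8],"dr":[0,0,0],"fingers":-1},
    {"delta_pos":[0,0,0.8],"dr":[0,0,0],"fingers":-1},
    {"delta_pos":[0,0,0.8],"dr":[0,0,0],"fingers":-1},
  ],
)

```text
time: 6.02
tool_pos: [0.475, 0.3311, 0.0138]
tool_rot: [3.142, 0.0, 3.032]
contact_force: [-0.7, 0.5, 0.1]
opening: 0.0918
grip_force: 0.0
```

>>> step_arm(
  increments=[
    {"delta_pos":[0.3,0.1,0],"dr":[0,0,0],"fingers":1},
    {"delta_pos":[0.3,0.1,0],"dr":[0,0,0],"fingers":1},
    {"delta_pos":[0.3,0.1,0],"dr":[0,0,0],"fingers":1},
    {"delta_pos":[0.3,0.1,0],"dr":[0,0,0],"fingers":1},
    {"delta_pos":[0.3,0.1,0],"dr":[0,0,0],"fingers":1},
  ],
  newtons=20,
)

```text
time: 6.65
tool_pos: [0.4721, 0.3324, 0.0137]
tool_rot: [-3.141, 0.0, 3.031]
contact_force: [-0.7, -0.1, -0.1]
opening: 0.0466
grip_force: 0.0
```

>>> step_arm(
  increments=[
    {"delta_pos":[0,0,0],"dr":[0,0,0],"fingers":1},
    {"delta_pos":[0,0,0],"dr":[0,0,0],"fingers":1},
    {"delta_pos":[0,0,0],"dr":[0,0,0],"fingers":1},
    {"delta_pos":[0,0,0],"dr":[0,0,0],"fingers":1},
    {"delta_pos":[0,0,0],"dr":[0,0,0],"fingers":1},
  ],
)

```text
time: 7.28
tool_pos: [0.4723, 0.3334, 0.0137]
tool_rot: [3.14, 0.001, 3.031]
contact_force: [0.7, 4.7, -1.0]
opening: 0.0138
grip_force: 20.0
```

Gripped (13.8 mm opening, 20 N). Now I'll turn clockwise, which is +z of the tool.

>>> step_arm(
  increments=[
    {"delta_pos":[0,0,0],"dr":[0,0,6],"fingers":1},
    {"delta_pos":[0,0,0],"dr":[0,0,12],"fingers":1},
    {"delta_pos":[0,0,0],"dr":[0,0,18],"fingers":1},
    {"delta_pos":[0,0,0],"dr":[0,0,24],"fingers":1},
    {"delta_pos":[0,0,0],"dr":[0,0,30],"fingers":1},
  ],
)

```text
time: 7.9
tool_pos: [0.4722, 0.3334, 0.0137]
tool_rot: [3.14, -0.0, 2.505]
contact_force: [0.9, 4.9, -0.4]
opening: 0.0139
grip_force: 20.0
```

>>> step_arm(
  increments=[
    {"delta_pos":[0,0,0],"dr":[0,0,6],"fingers":1},
    {"delta_pos":[0,0,0],"dr":[0,0,12],"fingers":1},
    {"delta_pos":[0,0,0],"dr":[0,0,17],"fingers":1},
    {"delta_pos":[0,0,0],"dr":[0,0,21],"fingers":1},
    {"delta_pos":[0,0,0],"dr":[0,0,21],"fingers":1},
  ],
)

```text
time: 8.52
tool_pos: [0.4722, 0.3334, 0.0137]
tool_rot: [3.14, -0.001, 2.14]
contact_force: [0.2, 4.3, -2.0]
opening: 0.014
grip_force: 20.0
```

Turned 51°. Next I'll open, lift and retreat to clear the view.

>>> step_arm(
  increments=[
    {"delta_pos":[0,0,0],"dr":[0,0,0],"fingers":-0.2},
    {"delta_pos":[0,0,0],"dr":[0,0,0],"fingers":-1},
    {"delta_pos":[0,0,0],"dr":[0,0,0],"fingers":-1},
    {"delta_pos":[0,0,0],"dr":[0,0,0],"fingers":-1},
    {"delta_pos":[0,0,0],"dr":[0,0,0],"fingers":-1},
  ],
)

```text
time: 9.15
tool_pos: [0.472, 0.3324, 0.0137]
tool_rot: [-3.141, 0.0, 2.141]
contact_force: [0.0, -0.4, 0.3]
opening: 0.0592
grip_force: 0.0
```

>>> step_arm(
  increments=[
    {"delta_pos":[0,0,-2],"dr":[0,0,0],"fingers":-1},
    {"delta_pos":[0,0,-5],"dr":[0,0,0],"fingers":-1},
    {"delta_pos":[0,0,-9],"dr":[0,0,0],"fingers":-1},
    {"delta_pos":[0,0,-14],"dr":[0,0,0],"fingers":-1},
    {"delta_pos":[0,0,-18],"dr":[0,0,0],"fingers":-1},
  ],
)

```text
time: 9.78
tool_pos: [0.4722, 0.3325, 0.1958]
tool_rot: [3.14, 0.0, 2.141]
contact_force: [0.9, 0.2, -1.0]
opening: 0.0918
grip_force: 0.0
```

>>> step_arm(
  increments=[
    {"delta_pos":[-4.5,-3.8,0],"dr":[0,0,0],"fingers":-1},
    {"delta_pos":[-9,-7.6,0],"dr":[0,0,0],"fingers":-1},
    {"delta_pos":[-13.5,-11.4,0],"dr":[0,0,0],"fingers":-1},
    {"delta_pos":[-18,-15.2,0],"dr":[0,0,0],"fingers":-1},
    {"delta_pos":[-22.5,-19.1,0],"dr":[0,0,0],"fingers":-1},
  ],
)

```text
time: 10.4
tool_pos: [0.4323, 0.0382, 0.1939]
tool_rot: [3.141, 0.001, 2.142]
contact_force: [0.8, 0.2, 0.3]
opening: 0.0917
grip_force: 0.0
```

```bash
python3 - <<'E'
from h import *
t=viewer.read_camera("top")[:,:,::-1]
cv2.imwrite("pics/f1.png",np.hstack([cv2.resize(t[160:240,x:x+80],None,fx=5,fy=5,interpolation=2) for x in(155,293)]))
E
```

```text
(no output)
```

View pics/f1.png

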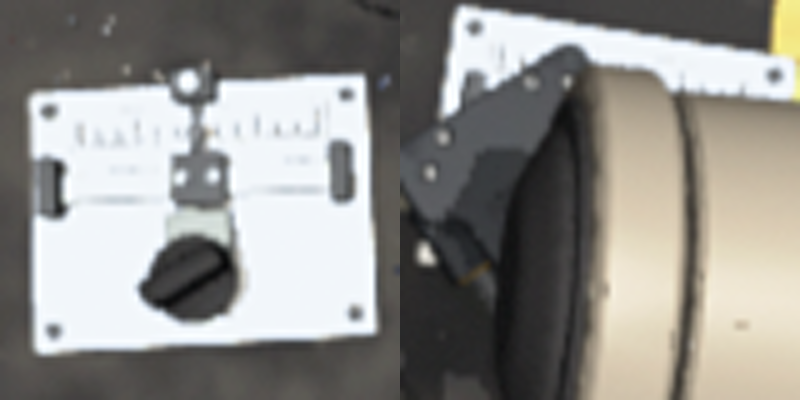

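The pointer (crop column 199) is in line with the tongue (column 197), within about 1 mm. The arm is clear of both stops.

```bash
python3 -c "
from cell import robot
print(robot.hand_in())"
```

```text
the job is handed in; nothing more can be done
None
```

Job handed in: I turned the clipped (left) stop's knob 51° clockwise and let go, leaving its pointer within about 1 mm of the tongue, and never touched the other stop; the first grasp closed on air because the tool's reported height reads about 33 mm low, so I corrected for that and regripped.

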